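# Dry a rinsed sample cup on the air peg and hold the air gate half open

### The arm

A 6-joint arm with a two-finger parallel gripper is mounted at the origin on the work surface. World frame = base frame: x ahead of the robot, y to its left, z up, the work surface at z = 0. Lengths are in m, angles in degrees, forces in N, time in s.
With the tool pointing down it reaches from about 0.375 to 0.75 m from the base axis. Payload 9 kg.
Tool frame: the origin (TCP) lies where the fingers leave the gripper's body, on its centre line; the fingertips stand 73 mm ahead of it and the grasp point (between the pads) lies 54 mm ahead of it (robot.tip_reach is the distance from the TCP to the fingertips, in m); z points along the fingers, y is the direction in which the jaws open and shut (so a half turn about z gives the same grasp; the last joint's range is limited). The gripper opens to 85 mm and grips with 20 to 120 N. Pads are 22 mm wide; open, the fingers measure 114 mm over their backs; the gripper's body (76 mm by 85 mm) begins 54 mm behind the grasp point. The pads swing forward as they close: fully open they stand 13 mm farther back than shut.
Start: joints at [-80.197, 5.964, 5.575, 89.605, 0, 77.527], TCP at [0.227, -0.555, 0.304] pointing down, gripper open.
Joint ranges: [-171.21, 171.21], [-48.23, 106.86], [-62.78, 66.21], [-105.2, 120.99], [-86.42, 89.51], [-180, 180]. Speed limits (degrees/s): [127.2, 127.2, 147.25, 180, 180, 180].

### API

Orientations are given as [roll, pitch, yaw] about the fixed x, y, z axes, in that order (R = Rz(yaw) Ry(pitch) Rx(roll)).
In Python, from plant import robot gives the robot as it stands. Calls block until the motion is done:
- robot.move_pose(position, orientation): joint-space move of the TCP to a pose.
- robot.line_to(position, vel=0.15, rotation=None, guard=None): straight line of the TCP; rotation=None keeps the orientation; vel is the mean speed in m/s. With guard (N) it stops when the force on the tool has changed by that much, and returns True; else False.
- robot.goto_joints(angles): joint-space move.
- robot.set_gripper(opening): finger opening in m; the grip force is fixed at half the most; returns when the fingers have stopped.
- robot.pause(seconds).
- robot.ik(position, orientation): joint angles nearest the present ones, or None.
- robot.observe(): the state.
- robot.grab_frame(name): name is "side" or "top" or "wrist"; returns the picture (400x640x3 uint8, blue, green, red); there is no depth.
- robot.get_calibration(name): a dict with "vertical_fov" (degrees; the focal length in pixels is half the picture's height over the tangent of half this angle, whatever the lens; pixels are square), "cx", "cy" (the principal point, pixels), "rvec" (rotation vector, rad) and "tvec" (3), from world to camera coordinates, as OpenCV has them. Camera axes: x right, y down, z forward; pixel columns grow to the right and rows downward; lengths in m; the calibration is good to about 2 mm. A picture is of the moment at which its call begins: read the wrist's pose just before it. get_calibration takes no time and is no camera call; for the wrist camera it gives the pose at the moment of the call.
A pose or a line that the arm cannot do raises robot.IKError and nothing moves.
- robot.job_done(): hands the job in, once; it reports no verdict.
The state is a dict: "time": time; "q": joint angles; "qvel": joint speeds; "joint_torque": joint torques, N m; "tool_pos": TCP position; "tcp_rot": TCP orientation; "ft_force": force on the tool from outside, world axes, zero at the start; "torque": the same for the moment, N m; "gripper_width": finger opening in m.
Only numpy, scipy, OpenCV 4.12 (cv2) and the standard library are available. Lean on these libraries where they do the work, as an engineer would, in place of code of your own. Each camera call takes 0.05 s, during which the arm holds its last target.

### The job

Dry the rinsed sample cup: take the tall white cup lying in its small cradle, turn it mouth down over the drying stand's upright air peg, set it fully down on the peg's foot without dropping it and let it go. Then slide the stand's spring-loaded air gate by its upright fin to half of its travel, never nearly wide open, and finish while still holding it there against its spring, with the cup left on the peg. Leave the other things on the bench where they are.

Things in the scene. Friction and masses are not known exactly. Their poses are not given: they have to be found in the camera images.
- cup_center (a point): The cup: white ceramic straight-sided tube, closed at one end, 90 mm long, 42 mm outside diameter, 36 mm inside, wall 3 mm, inside 74 mm deep; the last 16 mm at the closed end are solid and narrow to a 30 mm foot, mass about 0.12 kg. It lies level in the cradle, its axis 44 mm above the bench. The point is on the cup's axis half-way along; x axis = along the cup from closed end to open mouth. Its mouth generally points to the robot's left at the start.
- cup_mouth (a point): Centre of the cup's open rim, 45 mm from cup_center along the cup's x axis.
- cradle: Small fixed black cradle, base 75 x 46 x 8 mm; two rubber V saddles 24 mm either side of the middle carry the cup from below, within 20 mm of its axis sideways, so the cup's sides are free for fingers. Origin: centre of its underside; x axis = direction of the cup's mouth.
- stand: The fixed drying stand: aluminium base plate 90 x 360 x 12 mm (x, y, z) with the peg at its -y end and the black gate block at its +y end. Origin on the bench, under (x = 0, y = 0) of the stand; the base spans y = -150 to +210 mm; x points away from the robot, y along the stand, from peg to gate.
- peg_foot (a point): Centre of the flat top of the black foot disc (64 mm diameter, 30 mm above the bench) from which the peg rises, at stand y = -110 mm. The inverted cup's rim rests on this disc: cup_center is then 45 mm above this point.
- peg_tip (a point): Tip of the upright steel peg, 65 mm above peg_foot; peg 20 mm diameter, its last 13 mm tapering to 10 mm.
- gate_fin (a point): Fixed in the sliding gate: point in the middle of its upright steel fin, 70 mm above the bench. The fin is 26 mm (stand x) by 12 mm (stand y), from 46 mm (the top of the gate's blade) to 88 mm above the bench; it stands in the middle of a flat steel blade 56 x 65 mm. Closed, the fin is 155 mm from the peg along stand y. A spring barrel end block, 70 mm high, stands 114 mm beyond the closed fin.
- gate (a joint): Sliding travel of the air gate in m along the stand's +y, away from the peg: 0 closed (as it starts), 0.06 wide open, 0.03 half. A spring always shuts it, and its force rises: about 3 N at 0, 7.5 N at half, 12 N wide open. It closes by itself when let go. Thin dark marks across the two rails show where the blade's edge nearest the peg stands when closed, half open and wide open.
- dropper: Bystander: amber dropper bottle with white cap, 32 dia x 85 mm, standing. Origin: centre of its underside.
- objective: Bystander: steel microscope objective, 30 dia x 48 mm, standing. Origin: centre of its underside.
- dish: Bystander: round flat lidded dish, 64 dia x 20 mm. Origin: centre of its underside.
- beaker: Bystander: short wide white beaker, 64 dia x 50 mm, standing mouth up (not the cup of the job). Origin: centre of its underside.
- driver: Bystander: screwdriver, 160 mm long, lying. Origin at about its middle.
- lensmount: Bystander: small lens in a black round mount on a post, about 78 mm high. Origin: centre of its underside.
- post: Bystander: plain steel post, 25 dia x 60 mm, standing, beyond the stand to the left. Origin: centre of its underside.
Mind the look-alikes: they are no part of the job. What is shaped like the part that bears cup_center but pink is not meant.

How it is judged:
By the outcome, as a careful person would: the job done as asked, in the order asked, and still so for the second after the job is handed in, while the arm keeps its last pose, push and grip.
It also fails if it takes over 48 s, if anything falls off the work surface, if the arm or the gripper's body presses on something with over 40 N, if the wrist force passes 120 N, or if a joint passes its speed limit or range.

## Working session

There is one attempt and no reset: what is moved stays moved. The work goes in short steps, each a Python script; the robot and the scene stay as the last script left them, time stands still between calls to the robot, and variables do not carry over. Pictures are saved under pics/ and viewed, and the job is handed in when it is done.

```bash
mkdir -p pics; ls
python3 - <<'E'
from plant import robot
import cv2
for n in ("side","top","wrist"):
    c=robot.get_calibration(n); print(n,c)
    cv2.imwrite(f"pics/{n}0.png",robot.grab_frame(n))
s=robot.observe(); print(s)
E
```

```text
pics
side {'vertical_fov': 54.98188263319534, 'cx': 317.03280796893546, 'cy': 191.51640314964644, 'rvec': array([ 0.57008742, -2.55086559,  1.37888401]), 'tvec': array([0.48880368, 0.16396062, 1.02688517])}
top {'vertical_fov': 56.963632070313714, 'cx': 323.25184974431374, 'cy': 197.54127619188998, 'rvec': array([ 2.13559881, -2.1377451 ,  0.18404324]), 'tvec': array([0.0519694 , 0.53569857, 1.10681904])}
wrist {'vertical_fov': 71.21959429974967, 'cx': 318.7001433800049, 'cy': 195.07175902382798, 'rvec': array([-2.39310763,  1.60358447,  0.24564104]), 'tvec': array([-0.60133276, -0.03872199,  0.38049581])}
{'time': 0.15, 'q': array([-8.01965565e+01,  5.99209720e+00,  5.53909456e+00,  8.96038774e+01,
       -5.78238073e-04,  7.75277394e+01]), 'qvel': array([ 0.0050004 , -0.05002871,  0.20839762,  0.03237006, -0.01553694,
       -0.01846746]), 'joint_torque': array([ 3.35000441e-03, -5.57361460e+01,  5.04003239e+01,  1.26970030e-02,
       -2.27733976e-04, -1.11700933e-05]), 'tool_pos': array([ 0.22742575, -0.55504691,  0.30330453]), 'tcp_rot': array([-1.79944337e+02, -1.17196065e-02,  2.22756987e+01]), 'ft_force': array([0.21917431, 0.0826038 , 0.44122357]), 'torque': array([-0.06144157, -0.02500177, -0.03714304]), 'gripper_width': 0.08555804319113197}
```

View pics/top0.png

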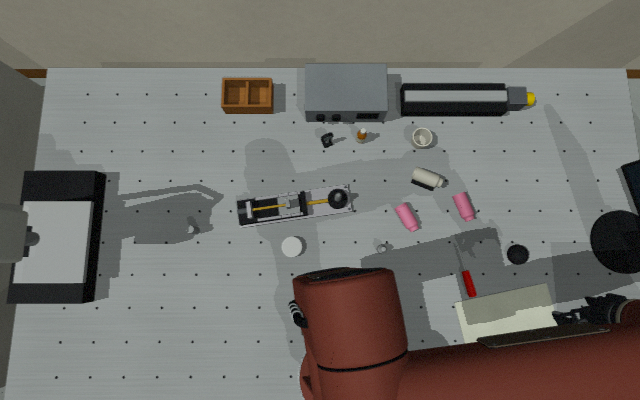

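View pics/side0.png

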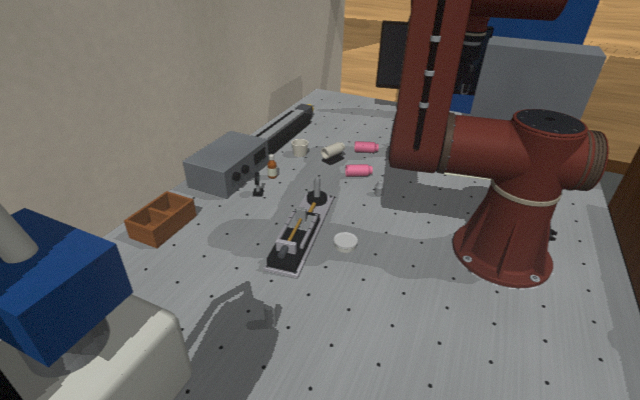

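View pics/wrist0.png

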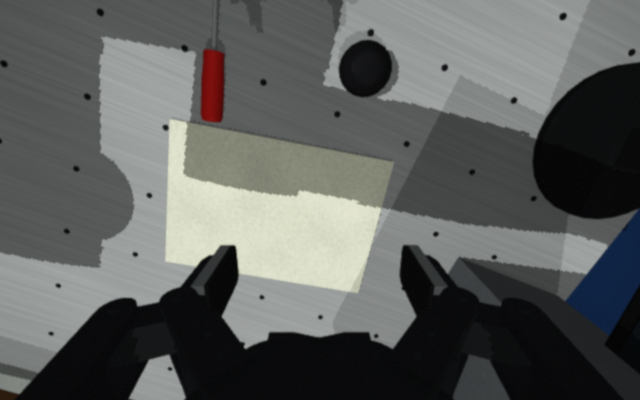

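Top view: a white lying cup at about (428,178), pink cups at (407,217) and (464,207), and the upright white beaker at (422,138). The lying white one on the black cradle fits the description. I'll enlarge that area to confirm.

```bash
cat > h.py <<'E'
import numpy as np, cv2
def K(c,h=400):
    f=h/2/np.tan(np.radians(c["vertical_fov"])/2)
    return np.array([[f,0,c["cx"]],[0,f,c["cy"]],[0,0,1.]])
def ray(c,uv,z):
    R=cv2.Rodrigues(np.array(c["rvec"]))[0]; t=np.array(c["tvec"])
    C=-R.T@t; d=R.T@np.linalg.inv(K(c))@np.array([uv[0],uv[1],1.])
    return C+d*(z-C[2])/d[2]
def proj(c,p):
    return cv2.projectPoints(np.array(p,float).reshape(-1,1,3),np.array(c["rvec"]),np.array(c["tvec"]),K(c),None)[0].reshape(-1,2)
E
python3 - <<'E'
from h import *
import cv2
from plant import robot
im=cv2.imread("pics/top0.png")
a=cv2.resize(im[160:235,385:485],None,fx=8,fy=8,interpolation=cv2.INTER_CUBIC); cv2.imwrite("pics/c1.png",a)
b=cv2.resize(im[175:235,230:360],None,fx=6,fy=6,interpolation=cv2.INTER_CUBIC); cv2.imwrite("pics/c2.png",b)
s=cv2.imread("pics/side0.png")
cv2.imwrite("pics/c3.png",cv2.resize(s[130:280,250:400],None,fx=4,fy=4,interpolation=cv2.INTER_CUBIC))
c=robot.get_calibration("top")
for uv,z in [((428,178),.044),((338,198),.03),((285,203),.046)]: print(uv,ray(c,uv,z))
for n in("top","side"):
    c=robot.get_calibration(n);R=cv2.Rodrigues(c["rvec"])[0];print(-R.T@c["tvec"])
E
```

```text
(428, 178) [ 0.59824921 -0.27947204  0.044     ]
(338, 198) [0.53671804 0.00469484 0.03      ]
(285, 203) [0.51837426 0.1704476  0.046     ]
[0.34458413 0.05734496 1.1801252 ]
[0.13670952 0.90584411 0.6935865 ]
```

View pics/c1.png

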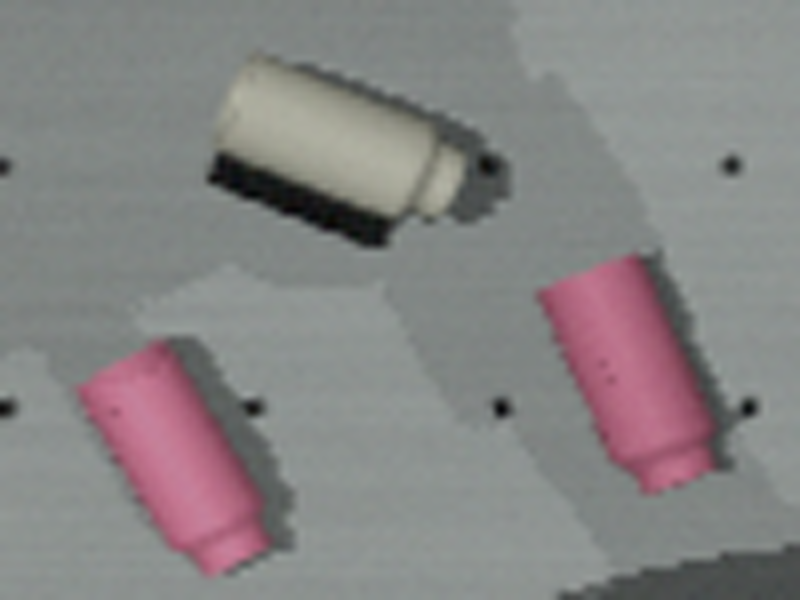

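View pics/c2.png

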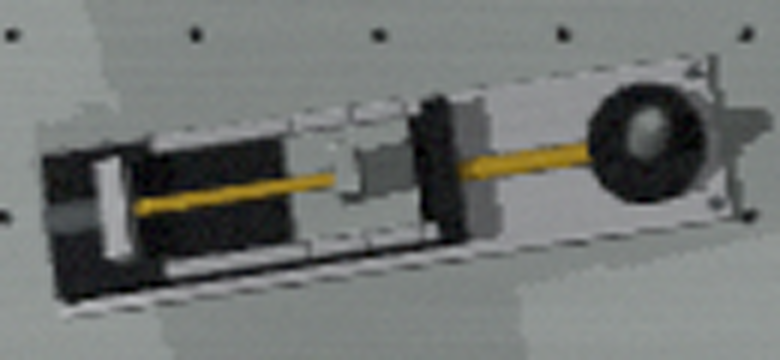

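View pics/c3.png

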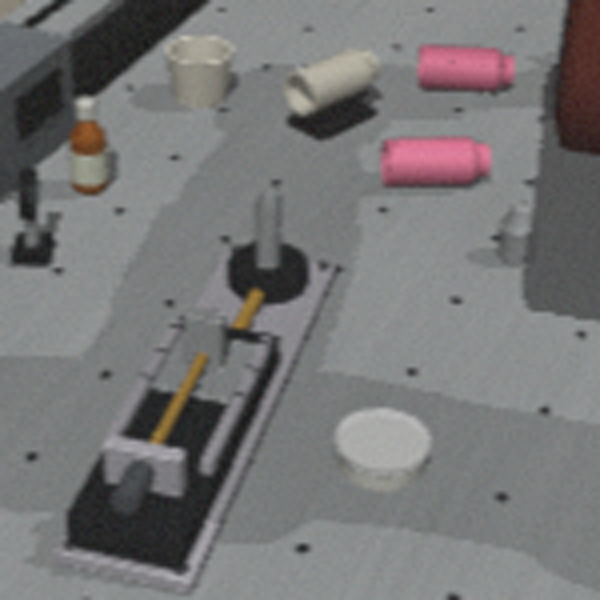

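The white cup lies on the black cradle: mouth end at about crop (235,105), narrowed foot at about (452,185). The pink cups and the upright beaker are look-alikes. The stand's peg is at top (338,198) and its fin at about (286,204). I'll get closer wrist views next.

```bash
cat >> h.py <<'E'
from scipy.spatial.transform import Rotation as Ro
def Rt(o): return Ro.from_euler('xyz',o,degrees=True).as_matrix()
def eul(R): return Ro.from_matrix(R).as_euler('xyz',degrees=True)
E
python3 - <<'E'
from h import *
from plant import robot
s=robot.observe(); c=robot.get_calibration("wrist")
R=cv2.Rodrigues(c["rvec"])[0]; C=-R.T@c["tvec"]; T=Rt(s["tcp_rot"])
print("cam in tool",T.T@(C-s["tool_pos"]), "view dir in tool",T.T@R[2])
# want camera centre-ray hit at cup with tool down; choose yaw
for tgt in ([0.598,-0.28,0.04],[0.53,0.08,0.05]):
  for yaw in (0,90,180,-90,22):
    Rw=Rt([180,0,yaw]); off=Rw@(T.T@(C-s["tool_pos"])); v=Rw@(T.T@R[2])
    z=0.30; h=z+off[2]-tgt[2]; k=h/-v[2]; p=np.array(tgt)-off-v*k; p[2]=z
    print(tgt,yaw,p,robot.ik(p,[180,0,yaw]))
E
```

```text
cam in tool [ 0.07702491  0.0017427  -0.07093653] view dir in tool [-2.98148865e-01  4.83274621e-04  9.54519262e-01]
[0.598, -0.28, 0.04] 0 [ 0.62434477 -0.27808974  0.3       ] [-34.93923246  21.18737659  22.57177403  91.38439745   0.
 145.06076754]
[0.598, -0.28, 0.04] 90 [ 0.59608974 -0.25365523  0.3       ] [-34.59160613  14.48546688  14.61204255  90.12657567   0.
  55.40839387]
[0.598, -0.28, 0.04] 180 [ 0.57165523 -0.28191026  0.3       ] [-37.98184058  12.58662705  12.44106664  89.85443958   0.
 -37.98184058]
[0.598, -0.28, 0.04] -90 [ 0.59991026 -0.30634477  0.3       ] [ -38.14396649   19.29273157   20.27500309   90.98227152    0.
 -128.14396649]
[0.598, -0.28, 0.04] 22 [ 0.62171085 -0.26835992  0.3       ] [-34.38114389  19.97083945  21.09285561  91.12201616   0.
 123.61885611]
[0.53, 0.08, 0.05] 0 [0.55322122 0.0819052  0.3       ] [ -4.9778899   -1.21849708  -2.19867517  89.01982191   0.
 175.0221101 ]
[0.53, 0.08, 0.05] 90 [0.5280948  0.10322122 0.3       ] [-2.87730013 -4.91318855 -5.77252801 89.14066054  0.         87.12269987]
[0.53, 0.08, 0.05] 180 [0.50677878 0.0780948  0.3       ] [-5.87988092 -9.35202257 -9.87425675 89.47776582  0.         -5.87988092]
[0.53, 0.08, 0.05] -90 [0.5319052  0.05677878 0.3       ] [ -7.92788626  -5.46573175  -6.2945015   89.17123025   0.
 -97.92788626]
[0.53, 0.08, 0.05] 22 [0.55081664 0.09046529 0.3       ] [ -4.09833798  -1.40266471  -2.38026665  89.02239806   0.
 153.90166202]
```

Run:
```python
from h import *
from plant import robot
import pickle
D={}
for i,p in enumerate(([0.58,-0.22,0.30],[0.53,0.06,0.30],[0.52,0.12,0.28])):
    robot.move_pose(p,[180,0,90]); robot.pause(0.3)
    c=robot.get_calibration("wrist"); im=robot.grab_frame("wrist"); D[i]=(c,im)
    cv2.imwrite(f"pics/w{i+1}.png",im)
D["top"]=(robot.get_calibration("top"),robot.grab_frame("top"));cv2.imwrite("pics/top1.png",D["top"][1])
pickle.dump(D,open("D.pkl","wb")); print(robot.observe()["time"])
```

```text
4.4917
```

View pics/w1.png

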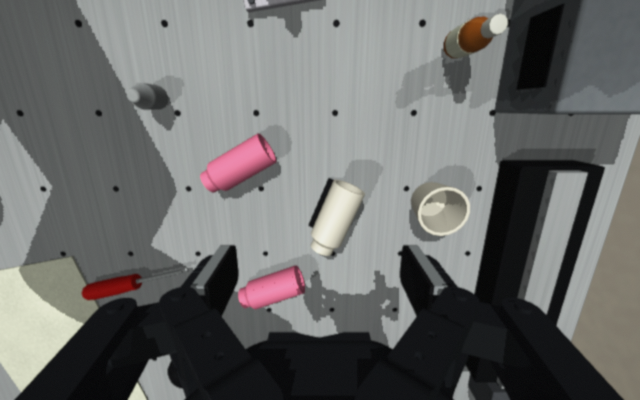

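View pics/w2.png

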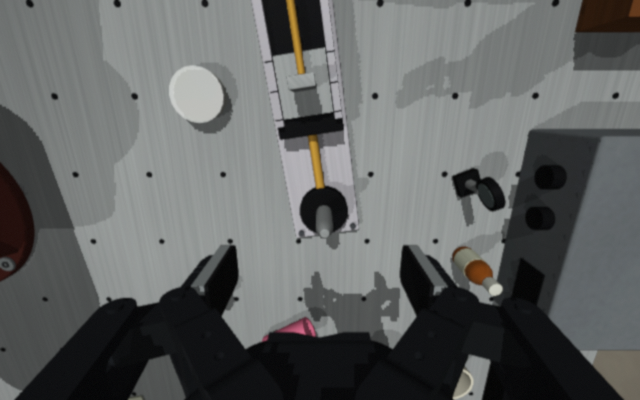

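View pics/w3.png

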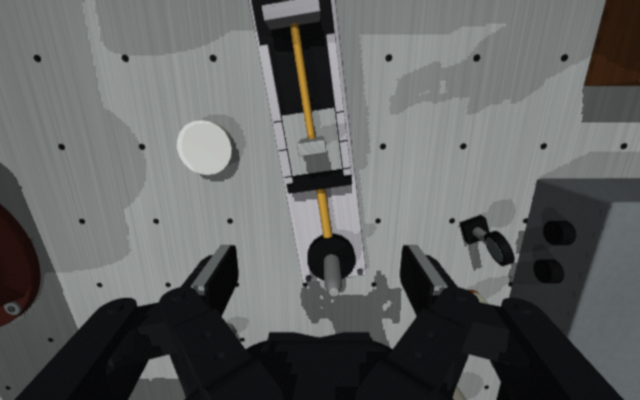

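Run:
```python
from h import *
import pickle
D=pickle.load(open("D.pkl","rb"))
def up(i,x0,y0,x1,y1,f,n): cv2.imwrite(f"pics/{n}.png",cv2.resize(D[i][1][y0:y1,x0:x1],None,fx=f,fy=f,interpolation=cv2.INTER_CUBIC))
up(0,280,160,400,270,6,"e1"); up(1,240,0,370,90+160-10,0+2.5,"e2"); up(2,240,100,380,300,3,"e3"); up("top",380,150,460,210,8,"e4"); up("top",230,175,360,235,6,"e5")
# cup masks
for i,(x0,y0,x1,y1) in ((0,(290,160,390,270)),("top",(400,160,455,200))):
    im=D[i][1]; hsv=cv2.cvtColor(im,cv2.COLOR_BGR2HSV)
    print(i,im[215,340] if i==0 else im[178,428], im[180,300] if i==0 else im[165,440])
```

```text
0 [213 229 231] [164 165 161]
top [133 144 144] [100 102  96]
```

View pics/e1.png

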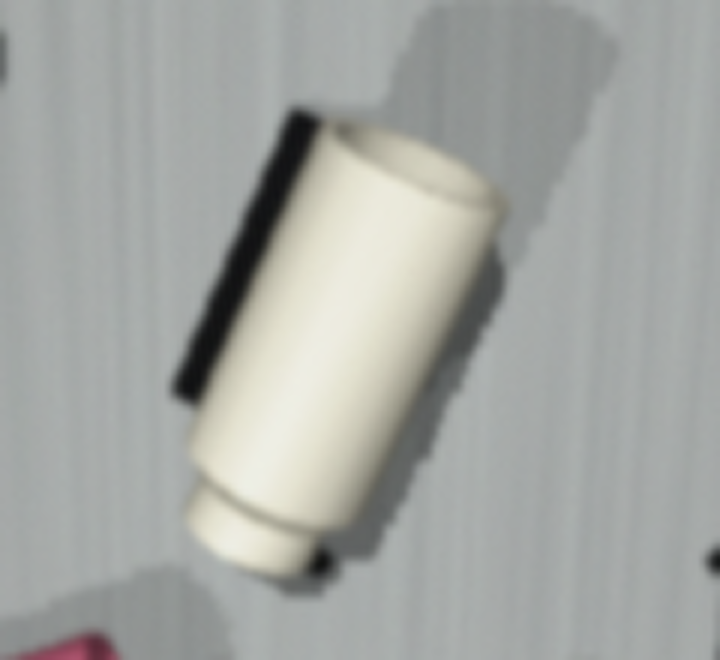

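View pics/e2.png

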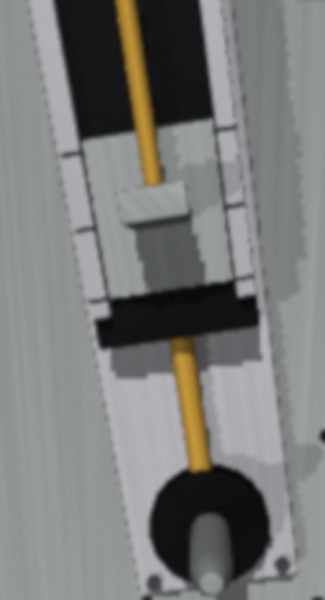

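View pics/e3.png

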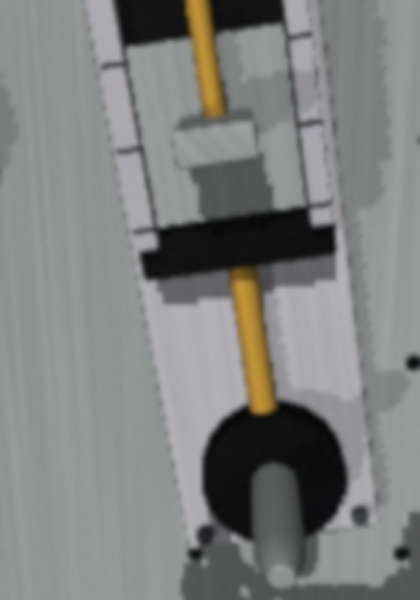

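View pics/e5.png

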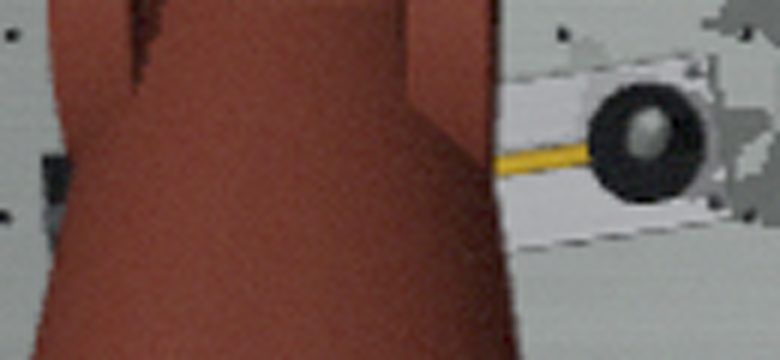

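```bash
cat > fit.py <<'E'
from h import *
import pickle
from scipy.optimize import minimize, least_squares
D=pickle.load(open("D.pkl","rb"))
t0=(D["top"][0],cv2.imread("pics/top0.png"))
def mask(im,box,cond):
    m=np.zeros(im.shape[:2],np.uint8); x0,y0,x1,y1=box; m[y0:y1,x0:x1]=cond(im[y0:y1,x0:x1].astype(int))
    n,l,s,_=cv2.connectedComponentsWithStats(m); k=1+np.argmax(s[1:,4]); m=(l==k).astype(np.uint8)
    cs=cv2.findContours(m,0,2)[0]; o=np.zeros_like(m); cv2.drawContours(o,cs,-1,1,-1); return o
S=8
def hullmask(c,P,box):
    x0,y0,x1,y1=box; m=np.zeros(((y1-y0)*S,(x1-x0)*S),np.uint8)
    for p in P:
        uv=proj(c,p); h=cv2.convexHull(((uv-[x0,y0]+.5)*S-.5).astype(np.float32)).round().astype(np.int32); cv2.fillConvexPoly(m,h,1)
    return m
def iou(obs,c,P,box):
    x0,y0,x1,y1=box; a=hullmask(c,P,box); b=cv2.resize(obs[y0:y1,x0:x1],None,fx=S,fy=S,interpolation=cv2.INTER_NEAREST)
    return (a&b).sum()/(a|b).sum()
th=np.linspace(0,2*np.pi,48,endpoint=False)
def cup(x,y,a):
    m=np.array([np.cos(a),np.sin(a),0]); n=np.array([-m[1],m[0],0]); o=np.array([x,y,.044])
    ring=lambda s,r:[o+s*m+r*(np.cos(t)*n+np.sin(t)*np.array([0,0,1])) for t in th]
    return [np.array(ring(.045,.021)+ring(-.029,.021)),np.array(ring(-.029,.015)+ring(-.045,.015))]
white=lambda q:((q[...,1]-q[...,0])>=7)
bx={0:(295,165,385,270),"t":(405,160,452,198)}
M0=mask(D[0][1],bx[0],white); Mt=mask(t0[1],bx["t"],white)
def opt(f,x0,st):
    return minimize(f,x0,method="Nelder-Mead",options=dict(initial_simplex=np.vstack([x0]+[np.array(x0)+np.eye(len(x0))[i]*st[i] for i in range(len(x0))]),xatol=1e-5,fatol=1e-5))
if __name__=="__main__":
    f0=lambda p:-iou(M0,D[0][0],cup(*p),bx[0]); ft=lambda p:-iou(Mt,t0[0],cup(*p),bx["t"])
    for n,f in (("w",f0),("t",ft),("both",lambda p:f0(p)+ft(p))):
        r=opt(f,[.598,-.28,np.radians(70)],[.01,.01,.2]); print(n,r.x[:2],np.degrees(r.x[2]),r.fun)
    # disc
    disc=lambda x,y:[np.array([[x+.032*np.cos(t),y+.032*np.sin(t),z] for t in th for z in (.012,.03)])]
    bk=lambda q:(q.sum(-1)<140)
    for n,(c,im),box in (("top",t0,(322,184,354,214)),("w2",D[1],(295,180,352,240)),("w3",D[2],(300,228,362,285))):
        m=mask(im,box,bk); cs=max(cv2.findContours(m,0,2)[0],key=len); h=cv2.convexHull(cs); m=cv2.fillConvexPoly(np.zeros_like(m),h,1)
        r=opt(lambda p:-iou(m,c,disc(*p),box),[.537,.004],[.01,.01]); print(n,r.x,r.fun)
    pts=[(D[1][0],(324.8,233.2),(0,-.110,.095)),(D[2][0],(333.3,291.7),(0,-.110,.095)),(D[1][0],(301.6,81.6),(0,.045,.088)),(D[2][0],(312,147.7),(0,.045,.088)),
      (D[2][0],(304,281),(-.045,-.15,.012)),(D[2][0],(364,274),(.045,-.15,.012)),(D[1][0],(358.8,228.8),(.045,-.15,.012))]
    def st(p,q): c,s=np.cos(p[2]),np.sin(p[2]); return [p[0]+c*q[0]-s*q[1],p[1]+s*q[0]+c*q[1],q[2]]
    g=lambda p:np.concatenate([proj(c,st(p,q))[0]-uv for c,uv,q in pts])
    r=least_squares(g,[.53,.1,0]); print(r.x,np.degrees(r.x[2]),np.round(r.fun,1)); print("peg",st(r.x,(0,-.11,0)),"fin",st(r.x,(0,.045,.0)))
E
python3 fit.py
```

```text
w [ 0.60093731 -0.27889636] 67.66056157779987 -0.9735747476365967
t [ 0.6003488  -0.27673676] 67.5865951976291 -0.9341871769153615
both [ 0.60081559 -0.27790318] 67.48635625251995 -1.8790553987124174
top [0.53626732 0.00666049] -0.9280642750373692
w2 [0.53801222 0.00366761] -0.8997522949147603
w3 [0.53819649 0.00293703] -0.893819715644371
[0.52207919 0.1139147  0.14368392] 8.232482207129946 [-0.4 -0.2  0.1 -0.1 -0.  -0.9 -0.1 -0.  -1.6  1.4  2.   0.5  0.2  0.4]
peg [np.float64(0.5378300919431007), np.float64(0.005048222153788515), 0] fin [np.float64(0.5156356363408438), np.float64(0.15845098008375352), 0.0]
```

```bash
cat > plan.py <<'E'
from h import *
cupc=np.array([.6009,-.2783,.044]); cyaw=np.radians(67.6); m=np.array([np.cos(cyaw),np.sin(cyaw),0])
peg=np.array([.5380,.0040,.03]); syaw=np.radians(8.2)
dn=np.array([0,0,-1.])
def frame(mouth,z,cam_on_mouth):  # mouth dir, tool z -> R ; cam (+x) opposite/same side as mouth
    x=mouth-(mouth@z)*z; x/=np.linalg.norm(x); x*= 1 if cam_on_mouth else -1
    return np.column_stack([x,np.cross(z,x),z])
def pick(a,cam): z=np.sin(a)*m+np.cos(a)*dn; return frame(m,z,cam)
def place(a,dyaw,cam):
    d=np.array([np.cos(dyaw),np.sin(dyaw),0]); z=np.cos(a)*d+np.sin(a)*dn; return frame(dn,z,cam)
def tcp(g,R,adv=0.0): return g-R[:,2]*(.054-adv)
E
python3 - <<'E'
from plan import *
from plant import robot
np.set_printoptions(precision=1,suppress=True)
for cam in (0,1):
  for ad in (20,30,40):
    a=np.radians(ad); R=pick(a,cam); q=robot.ik(tcp(cupc,R),eul(R)); qa=robot.ik(tcp(cupc,R,-.1),eul(R))
    print("pick",cam,ad,q,qa)
    for dy in (-60,-30,-10,10,30,60):
        R=place(a,np.radians(dy),cam); o=[robot.ik(tcp(peg+[0,0,h],R),eul(R)) for h in (.045,.13,.16)]
        print("  ",dy,*o)
E
```

```text
pick 0 20 [ -44.3   26.     5.5   77.2   18.5 -113.1] [ -47.    24.5   13.5   87.6   18.1 -115.9]
   -60 [  14.2  -11.3  -54.5   10.   -64.7 -129.7] [  14.2  -23.   -53.3   22.9  -64.7 -129.7] [  14.2  -26.1  -52.1   27.1  -64.7 -129.7]
   -30 None None None
   -10 None None None
   10 None None None
   30 None None None
   60 [-45.6  15.6 -26.8  84.1  64.8  50.8] [-45.6   7.1 -25.9  93.4  64.8  50.8] [-45.6   4.6 -25.1  96.8  64.8  50.8]
pick 0 30 [ -47.8   31.3    9.9   82.4   26.9 -118.7] [ -51.6   31.3   19.    93.3   25.9 -122.8]
   -60 [  11.6  -15.8  -51.1   26.   -55.3 -123.6] [  11.6  -24.3  -48.    37.7  -55.3 -123.6] [  11.6  -26.3  -46.2   41.5  -55.3 -123.6]
   -30 None None None
   -10 None None None
   10 None None None
   30 None None None
   60 [-43.    4.1 -31.8  75.4  57.5  65.2] [-43.   -3.  -29.1  85.2  57.5  65.2] [-43.   -4.9 -27.6  88.6  57.5  65.2]
pick 0 40 [ -50.9   38.2   15.5   89.1   34.4 -125.3] [ -55.4   40.2   26.2  100.6   32.6 -130.3]
   -60 [   8.2  -18.2  -47.7   36.6  -45.3 -121.9] [   8.2  -24.5  -43.2   47.5  -45.3 -121.9] [   8.2  -25.9  -41. 
[... 821 characters left out ...]
  56.4] [ 11.6 -26.3 -46.2  41.5 -55.3  56.4]
   -30 None None None
   -10 None None None
   10 None None None
   30 None None None
   60 [ -43.     4.1  -31.8   75.4   57.5 -114.8] [ -43.    -3.   -29.1   85.2   57.5 -114.8] [ -43.    -4.9  -27.6   88.6   57.5 -114.8]
pick 1 40 [-50.9  38.2  15.5  89.1  34.4  54.7] [-55.4  40.2  26.2 100.6  32.6  49.7]
   -60 [  8.2 -18.2 -47.7  36.6 -45.3  58.1] [  8.2 -24.5 -43.2  47.5 -45.3  58.1] [  8.2 -25.9 -41.   51.  -45.3  58.1]
   -30 None None None
   -10 None None None
   10 None None None
   30 None None None
   60 [ -39.4   -3.9  -34.2   70.7   49.1 -104.5] [ -39.4   -9.6  -30.1   80.6   49.1 -104.5] [ -39.4  -11.   -28.1   84.    49.1 -104.5]
```

Run:
```python
from plan import *
from plant import robot
np.set_printoptions(precision=1,suppress=True)
a=np.radians(35)
for dy in (-45,-50,-55,-60,-70,-80,-90):
    R=place(a,np.radians(dy),0); print(dy,*[robot.ik(tcp(peg+[0,0,h],R),eul(R)) for h in (.045,.16)])
R=pick(a,0)
robot.move_pose(tcp(cupc,R,-.15),eul(R)); robot.line_to(tcp(cupc,R,-.07),vel=.2); robot.pause(.1)
s=robot.observe(); print(s["time"],s["ft_force"],s["q"])
cv2.imwrite("pics/a1.png",robot.grab_frame("wrist")); cv2.imwrite("pics/a2.png",robot.grab_frame("top"))
```

```text
-45 None None
-50 [   7.6  -31.2  -61.2   22.5  -43.8 -137.9] [   7.6  -40.9  -54.7   38.7  -43.8 -137.9]
-55 [   9.   -24.   -55.5   26.5  -47.4 -130.4] [   9.   -33.5  -49.3   42.1  -47.4 -130.4]
-60 [  10.   -17.2  -49.5   31.7  -50.3 -122.4] [  10.   -26.2  -43.6   46.6  -50.3 -122.4]
-70 [  11.2   -4.2  -36.8   45.1  -54.1 -105. ] [  11.2  -12.3  -31.3   58.6  -54.1 -105. ]
-80 [ 11.5   8.3 -23.7  60.2 -55.  -87.4] [ 11.5   0.9 -18.6  72.6 -55.  -87.4]
-90 [ 11.1  19.7 -11.   74.7 -53.5 -71.2] [ 11.1  12.9  -6.3  86.1 -53.5 -71.2]
8.3167 [-0.6 -0.1 -0.1] [ -52.4   34.9   19.1   93.4   29.8 -125.2]
```

View pics/a1.png

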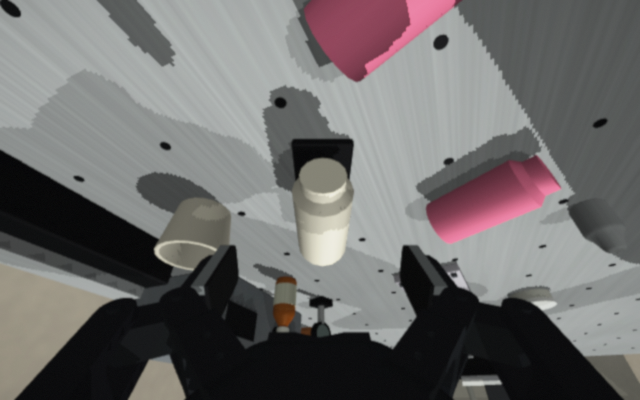

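View pics/a2.png

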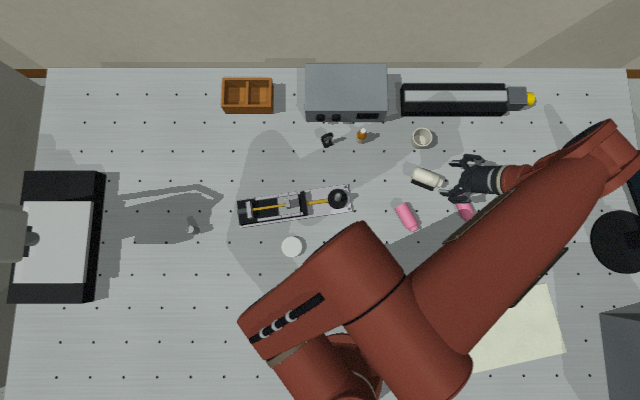

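The cup is centred between the open fingers at about (323,210). The pink cup under the camera clears with margin, so I'm going in to grip.

Run:
```python
from plan import *
from plant import robot
np.set_printoptions(precision=4,suppress=True)
a=np.radians(35); R=pick(a,0)
g=robot.line_to(tcp(cupc,R,.002),vel=.1,guard=6); print("guard",g)
robot.set_gripper(0.03); s=robot.observe(); print(s["gripper_width"],s["ft_force"],s["tool_pos"],s["time"])
robot.line_to(s["tool_pos"]+[0,0,.06],vel=.12); robot.pause(.1)
s=robot.observe(); print(s["gripper_width"],s["ft_force"],s["torque"],s["time"])
cv2.imwrite("pics/b1.png",robot.grab_frame("wrist"));cv2.imwrite("pics/b2.png",robot.grab_frame("side"))
```

```text
guard False
0.041018636394653904 [-14.1345   0.9526  11.0989] [ 0.5882 -0.3058  0.0874] 9.7667
0.04149097192446972 [ 0.1037  1.274  -0.4872] [-0.5634  0.2499 -0.0299] 10.525
```

View pics/b1.png

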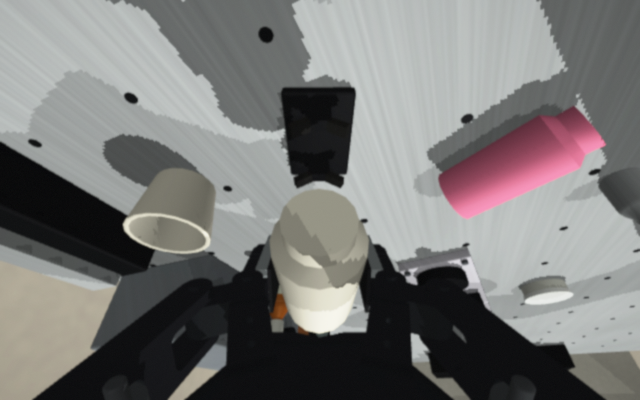

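View pics/b2.png

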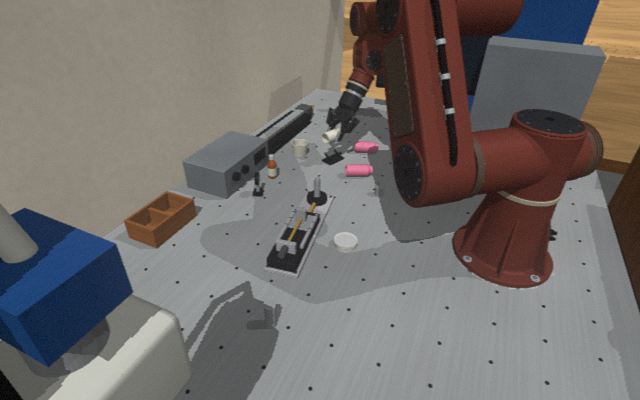

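Run:
```python
from plan import *
from plant import robot
np.set_printoptions(precision=4,suppress=True)
a=np.radians(35); R=place(a,np.radians(-70),0)
s=robot.observe(); robot.line_to([.56,-.29,.30],vel=.25)
robot.move_pose(tcp(peg+[0,0,.165],R,.002),eul(R)); robot.pause(.3)
s=robot.observe(); print(s["gripper_width"],s["ft_force"],s["tool_pos"]-tcp(peg+[0,0,.165],R,.002),s["time"])
for n in ("wrist","side","top"): cv2.imwrite(f"pics/d_{n}.png",robot.grab_frame(n))
cv2.imwrite("pics/d_sc.png",cv2.resize(cv2.imread("pics/d_side.png")[100:280,240:420],None,fx=3.3,fy=3.3,interpolation=cv2.INTER_CUBIC))
```

```text
0.04118241617697595 [ 0.2912  0.6082 -2.2139] [ 0.0003 -0.0008  0.0001] 13.0583
```

View pics/d_wrist.png

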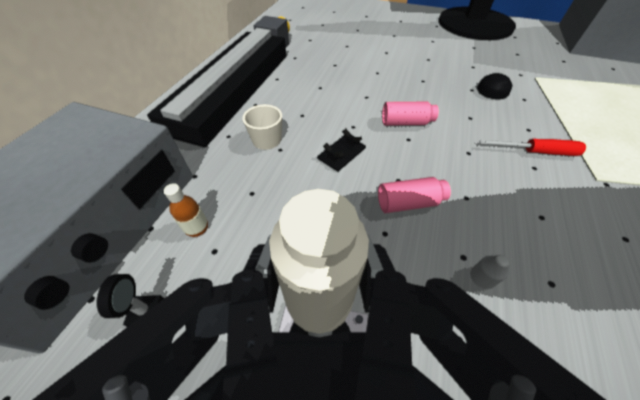

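View pics/d_sc.png

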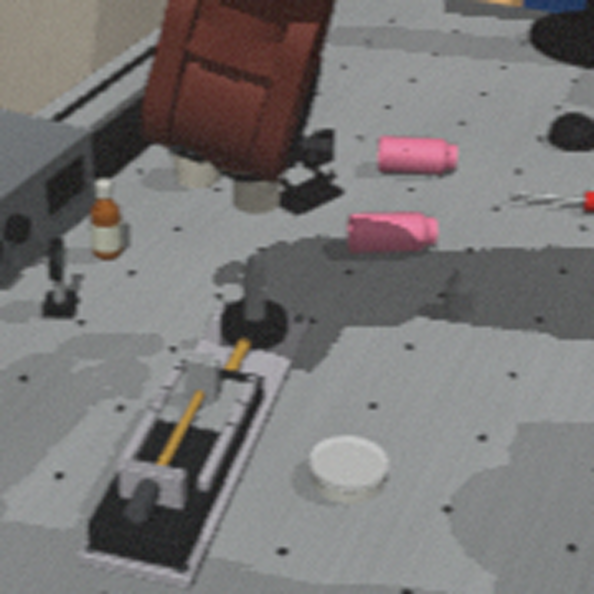

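View pics/d_top.png

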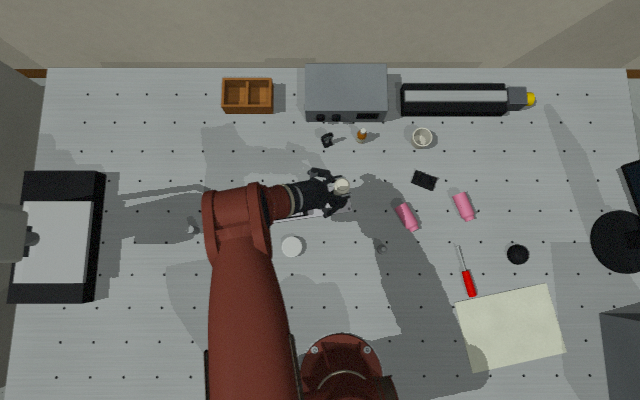

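Run:
```python
from plan import *
from plant import robot
th=np.linspace(0,2*np.pi,60)
c0=peg+[0,0,.165]
for n,box,f in (("top",(310,160,370,220),9),("side",(290,130,350,210),8),("wrist",(240,170,400,350),4)):
    im=cv2.imread(f"pics/d_{n}.png"); c=robot.get_calibration(n); x0,y0,x1,y1=box
    b=cv2.resize(im[y0:y1,x0:x1],None,fx=f,fy=f,interpolation=cv2.INTER_CUBIC)
    for z,r,col in ((.045,.015,(0,0,255)),(-.045,.021,(0,255,0)),(.029,.021,(255,0,0))):
        P=[c0+[r*np.cos(t),r*np.sin(t),z] for t in th]; uv=((proj(c,P)-[x0,y0]+.5)*f).astype(np.int32)
        cv2.polylines(b,[uv],True,col,1)
    cv2.imwrite(f"pics/o_{n}.png",b)
```

```text
(no output)
```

View pics/o_top.png

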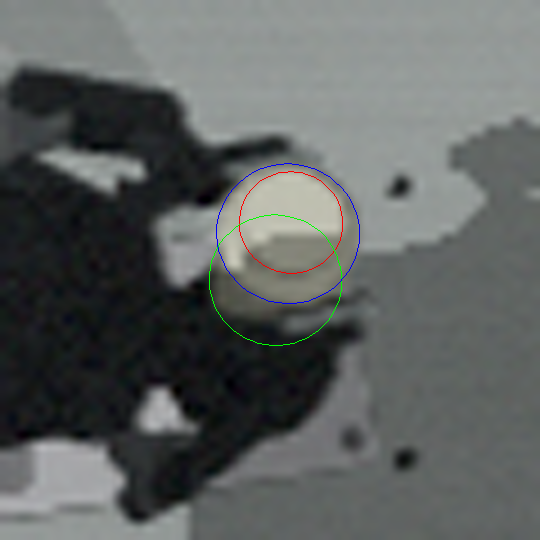

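View pics/o_side.png

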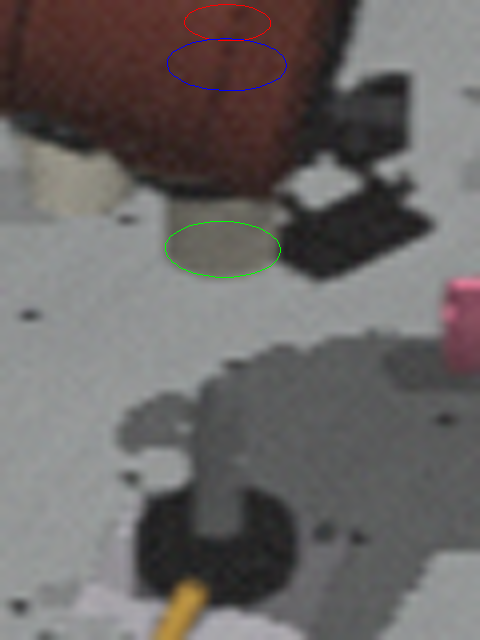

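View pics/o_wrist.png

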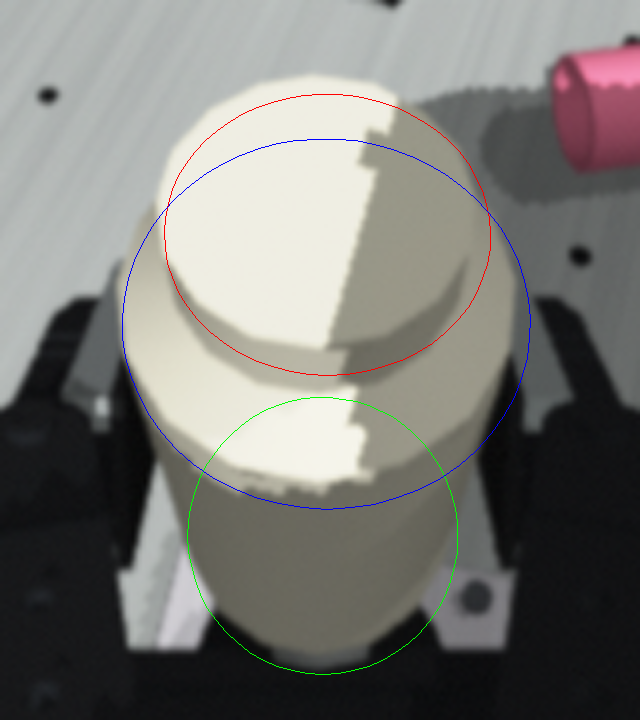

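Overlays of the cup model on the side and top views agree within about 1 px. In the wrist view the cup is shifted about 2–3 mm, within the 8 mm clearance and with no tilt. Lowering with a guard.

Run:
```python
from plan import *
from plant import robot
np.set_printoptions(precision=4,suppress=True)
a=np.radians(35); R=place(a,np.radians(-70),0)
d=np.array([np.cos(np.radians(-70)),np.sin(np.radians(-70)),0]); base=peg-.001*d
g=robot.line_to(tcp(base+[0,0,.052],R,.002),vel=.1,guard=5); s=robot.observe(); print(g,s["ft_force"],s["tool_pos"],s["time"])
if not g:
    g=robot.line_to(tcp(base+[0,0,.038],R,.002),vel=.025,guard=4); s2=robot.observe(); print(g,s2["ft_force"],s2["tool_pos"]-tcp(base+[0,0,.045],R,.002),s2["torque"],s2["time"])
for n in ("wrist","side","top"): cv2.imwrite(f"pics/e_{n}.png",robot.grab_frame(n))
cv2.imwrite("pics/e_sc.png",cv2.resize(cv2.imread("pics/e_side.png")[130:230,270:370],None,fx=6,fy=6,interpolation=cv2.INTER_CUBIC))
```

```text
False [-0.0741 -0.1151 -1.3587] [0.5236 0.0451 0.1126] 14.4917
True [ 1.7002 -1.4674  3.2023] [ 0.0006 -0.      0.0014] [ 0.2459 -0.0511  0.1928] 14.8583
```

View pics/e_sc.png

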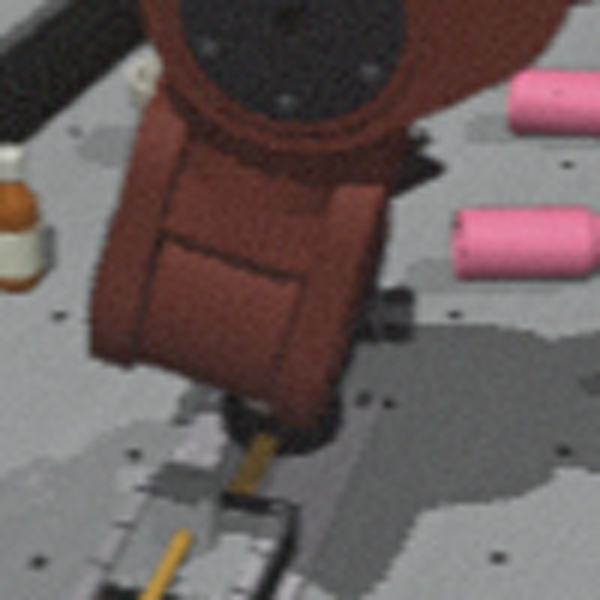

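View pics/e_wrist.png

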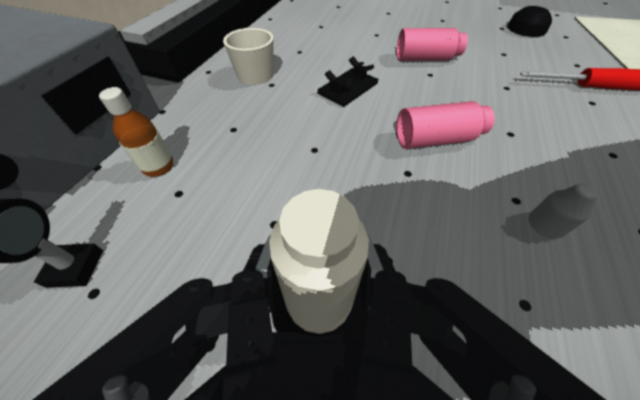

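Run:
```python
from plan import *
from plant import robot
np.set_printoptions(precision=4,suppress=True)
a=np.radians(35); R=place(a,np.radians(-70),0)
s=robot.observe()
g=robot.line_to(s["tool_pos"]+[0,0,-.0015],vel=.02,guard=8); s=robot.observe(); print(g,s["ft_force"],s["tool_pos"],s["time"])
robot.set_gripper(0.07); s=robot.observe(); print(s["ft_force"],s["gripper_width"],s["time"])
g=robot.line_to(s["tool_pos"]-R[:,2]*.12,vel=.2); s=robot.observe(); print(s["ft_force"],s["tool_pos"],s["time"])
for n in ("wrist","side","top"): cv2.imwrite(f"pics/f_{n}.png",robot.grab_frame(n))
cv2.imwrite("pics/f_sc.png",cv2.resize(cv2.imread("pics/f_side.png")[130:230,270:370],None,fx=6,fy=6,interpolation=cv2.INTER_CUBIC))
```

```text
False [-4.0181  0.6361 11.524 ] [0.5241 0.0448 0.1061] 15.2583
[-0.0858  0.117  -0.3597] 0.06973519026144678 15.65
[ 0.4015 -0.9569 -0.895 ] [0.4897 0.137  0.1724] 16.4
```

View pics/f_sc.png

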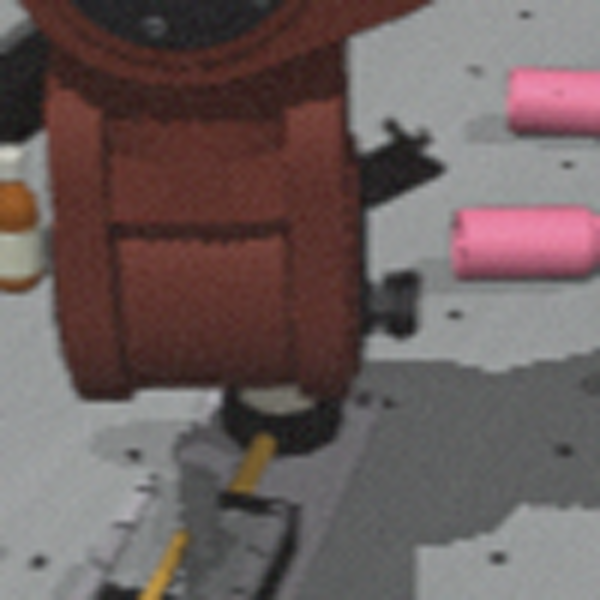

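View pics/f_wrist.png

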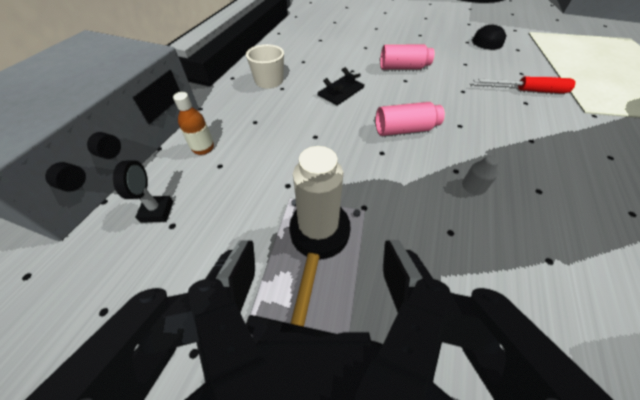

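The cup stands upright, rim on the foot disc, at wrist (320,200). Now the gate: move above the fin with the jaws across stand x.

Run:
```python
from plan import *
from plant import robot
np.set_printoptions(precision=4,suppress=True)
fin=np.array([.5156,.1585])
s=robot.observe(); robot.line_to(s["tool_pos"]+[0,0,.08],vel=.25)
for yaw in (98.2,-81.8): print(yaw,robot.ik([*fin,.2],[180,0,yaw]),robot.ik([*fin,.128],[180,0,yaw]))
robot.move_pose([*fin,.23],[180,0,98.2]); robot.pause(.2)
s=robot.observe(); print(s["tool_pos"],s["tcp_rot"],s["time"])
c=robot.get_calibration("wrist"); im=robot.grab_frame("wrist"); cv2.imwrite("pics/g1.png",im)
for p in ((.5156,.1585,.088),(.538,.004,.12)): print(proj(c,p))
sd=robot.grab_frame("side");cv2.imwrite("pics/g_s.png",sd)
cv2.imwrite("pics/g2.png",cv2.resize(im[60:330,200:440],None,fx=2.2,fy=2.2,interpolation=cv2.INTER_CUBIC))
```

```text
98.2 [  3.1859  -4.2759 -15.5564  78.7195   0.      84.9859] [  3.1859  -2.0026 -20.9593  71.0433   0.      84.9859]
-81.8 [  3.1859  -4.2759 -15.5564  78.7195   0.     -95.0141] [  3.1859  -2.0026 -20.9593  71.0433   0.     -95.0141]
[0.5155 0.1586 0.2299] [-179.992     0.0015   98.2231] 19.7417
[[317.0948 204.7808]]
[[317.0786 387.4903]]
```

View pics/g1.png

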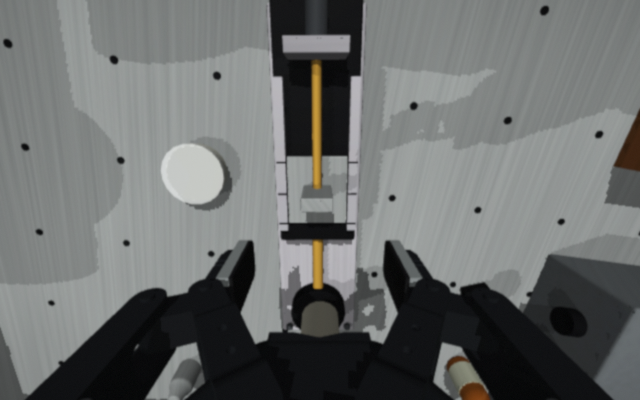

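View pics/g_s.png

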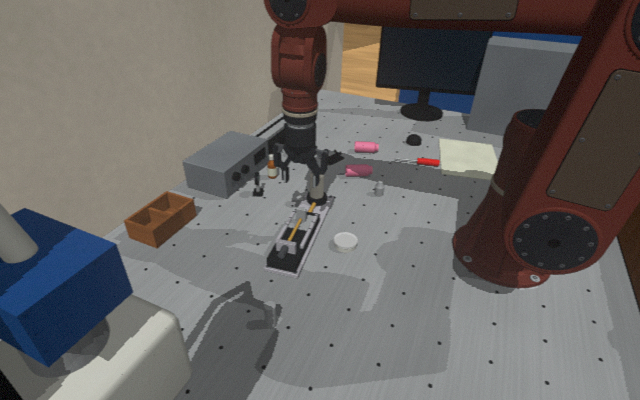

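The fin top is at (317,203), predicted (317,205). The cup is on the peg at (320,310). Descend and grip the fin.

Run:
```python
from plan import *
from plant import robot
np.set_printoptions(precision=4,suppress=True)
fin=np.array([.5156,.1588])
robot.set_gripper(.056)
g=robot.line_to([*fin,.129],vel=.1,guard=6); s=robot.observe(); print(g,s["tool_pos"],s["ft_force"],s["time"])
if not g:
    robot.set_gripper(.015); robot.pause(.1); s=robot.observe(); print(s["gripper_width"],s["ft_force"],s["tool_pos"],s["time"])
im=robot.grab_frame("wrist"); cv2.imwrite("pics/h1.png",im)
```

```text
False [0.5161 0.1588 0.1298] [0.2265 0.4596 0.1253] 21.2917
0.024975611430288657 [-12.9463  -2.7729  13.3963] [0.5142 0.1586 0.1298] 21.7833
```

View pics/h1.png

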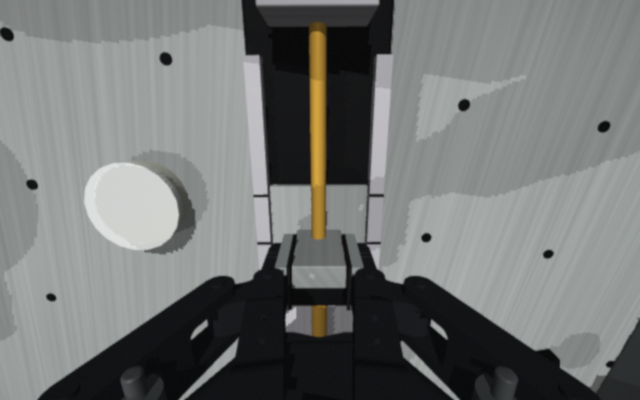

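Run:
```python
from plan import *
from plant import robot
np.set_printoptions(precision=4,suppress=True)
s=robot.observe(); p0=s["tool_pos"].copy(); np.save("p0.npy",p0)
u=np.array([-np.sin(syaw),np.cos(syaw),0])
for k in (.010,.020,.0295):
    robot.line_to(p0+u*k,vel=.03); s=robot.observe(); print(k,(s["tool_pos"]-p0)@u,s["tool_pos"]-p0-u*k,s["ft_force"],s["gripper_width"],s["time"])
robot.pause(.2); s=robot.observe(); print((s["tool_pos"]-p0)@u,s["ft_force"]@u,s["time"])
for n in ("wrist","top","side"): cv2.imwrite(f"pics/i_{n}.png",robot.grab_frame(n))
w=cv2.imread("pics/i_wrist.png"); cv2.imwrite("pics/i_wc.png",cv2.resize(w[150:330,220:420],None,fx=3.5,fy=3.3,interpolation=cv2.INTER_CUBIC))
w=cv2.imread("pics/i_side.png"); cv2.imwrite("pics/i_sc.png",cv2.resize(w[170:280,250:360],None,fx=5.4,fy=5.4,interpolation=cv2.INTER_CUBIC))
```

```text
0.01 0.009618786918125299 [-0.0003 -0.0004  0.0001] [-3.1696 -4.18    1.2916] 0.024930875756574634 22.325
0.02 0.019397146435583257 [-0.0003 -0.0006  0.0001] [-2.7251 -5.8034  1.7288] 0.02514514856943952 22.8083
0.0295 0.02867333340980634 [-0.0003 -0.0009  0.0001] [-3.8991 -6.8199  3.1186] 0.025192675976847947 23.275
0.028595106155395192 -7.726264303474728 23.475
```

View pics/i_wc.png

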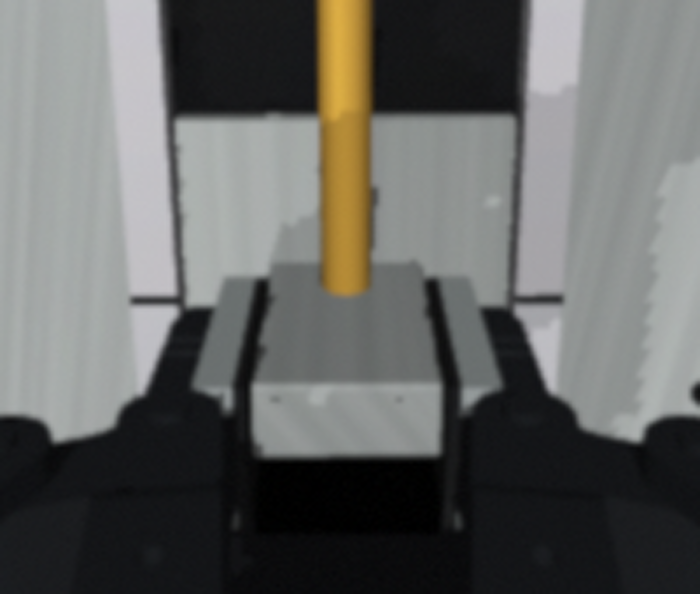

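View pics/i_sc.png

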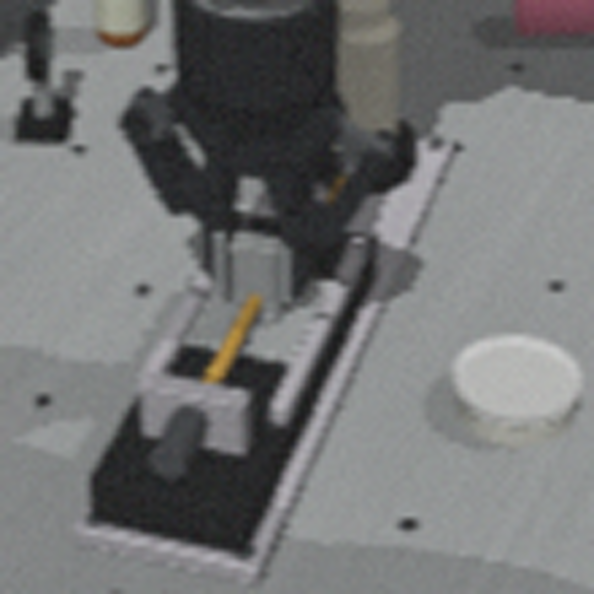

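By the TCP the gate is at about 28.6 mm. The blade's far edge stays at row 184–185 before and after, so the fin hasn't slipped. I'll trim to 30 mm.

Run:
```python
from plan import *
from plant import robot
np.set_printoptions(precision=4,suppress=True)
p0=np.load("p0.npy"); u=np.array([-np.sin(syaw),np.cos(syaw),0])
robot.line_to(p0+u*.0309,vel=.02); robot.pause(.5)
s=robot.observe(); print((s["tool_pos"]-p0)@u,s["ft_force"],s["gripper_width"],s["time"])
for n in ("wrist","top"): cv2.imwrite(f"pics/j_{n}.png",robot.grab_frame(n))
w=cv2.imread("pics/j_wrist.png");c=robot.get_calibration("wrist")
print("far edge from fin0", [ (ray(c,(318.6,r),.046)-p0)@u for r in (184,185,186)])
cv2.imwrite("pics/j_wc.png",cv2.resize(w[150:330,220:420],None,fx=3.5,fy=3.3,interpolation=cv2.INTER_CUBIC))
w=robot.grab_frame("side"); cv2.imwrite("pics/j_sc.png",cv2.resize(w[150:260,260:370],None,fx=5.4,fy=5.4,interpolation=cv2.INTER_CUBIC))
```

```text
0.029947633802753306 [-4.1237 -7.174   3.1038] 0.025316622961584486 24.375
far edge from fin0 [np.float64(0.06271565829324116), np.float64(0.06212120606618478), np.float64(0.06152542757808979)]
```

View pics/j_wc.png

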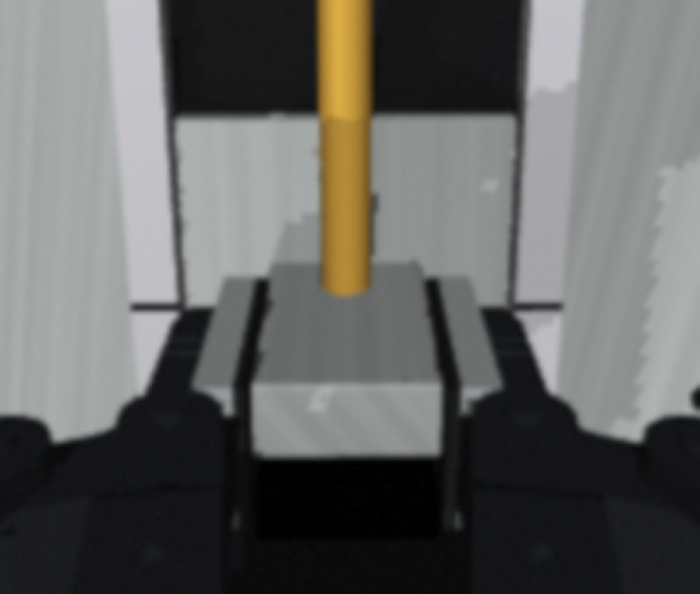

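View pics/j_sc.png

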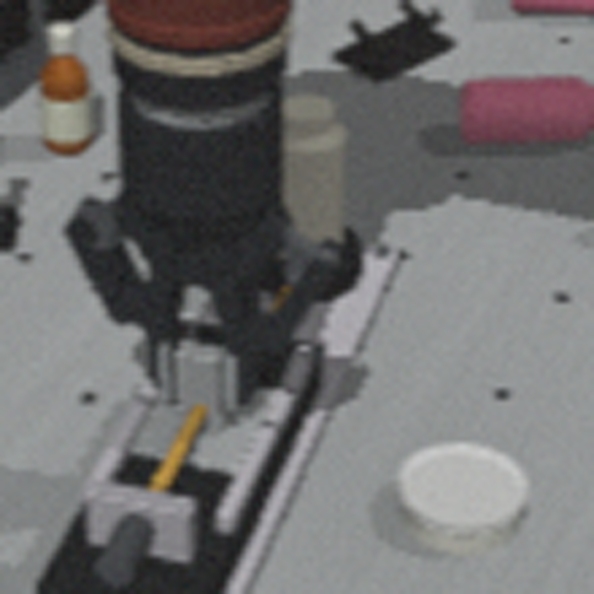

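View pics/j_top.png

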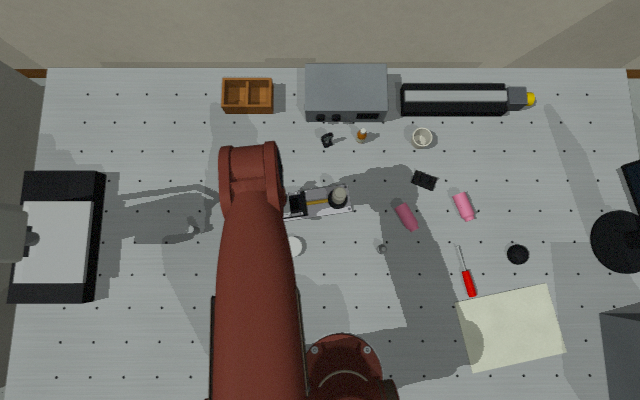

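```bash
python3 -c "
from plant import robot
robot.job_done(); print(robot.observe()['time'])"
```

```text
the job is handed in; nothing more can be done
the job is handed in; nothing more can be done
```

The job is done and handed in at about 24.5 s, within the 48 s limit. No verdict is reported.

**Cup:** I took the white cup from its cradle, turned it mouth down over the peg and lowered it until it met the foot. I then seated it with about 11 N and released it. The last side and top pictures show it upright on the foot disc, and the other things look where they were.

**Gate:** I gripped the fin and slid the gate to half. The arm had moved 29.9 mm, and the blade's far edge measured about 29.8 mm of travel. The spring force read about 7 to 8 N, close to the 7.5 N expected at half. The fin had not slipped in the jaws, and I handed in while still holding it.

**Checks that disagreed:**
- The wrist view put the held cup 2–3 mm off the model before placing, while the side and top views agreed within about 1 px. I shifted the target by 1 mm, and it fitted within the 8 mm clearance.
- When the jaws closed on the cup and again on the fin, the sideways force reached 13–14 N because my position was 1–2 mm off, well under the limits.
- The rail's half mark was hidden by the fingers at the end, so I could not read it directly.

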